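# Seat a holed stove tile on the sprung mending jig and hold it home

## Task

Take the white stove tile with the round hole off its batten, glazed face up, and thread its hole over the steel post of the green mending jig, long side along the jig, so that it comes down on the orange sprung collar. Then press it down, firmly but without forcing it, until it is hard down on both dark steel rests, and finish while still holding it there against the spring; do not let go. Leave the plain tile, the brass knobs and the jar where they are.

Things in the scene. Friction and masses are not known exactly. Their poses are not given: they have to be found in the camera images.
- tile_center (a point): centre (half-way up, on the axis of the hole) of the loose white-glazed tile with a hole: 100 mm (x) by 56 mm (y) by 16 mm thick (z, glazed face up), about 0.2 kg; through hole of 22 mm diameter at its middle with a raised bead round it; the same after half a turn. It starts flat on a batten, centre 38 mm above the table
- plain_center (a point): centre of a plain tile of the same size without a hole (a raised boss instead), lying on the other batten; to be left alone
- batten_1: fixed light wooden batten, 120 mm (x) by 34 mm (y) by 30 mm high, origin in the centre of its underside; the holed tile lies on it
- batten_2: the same kind of batten, with the plain tile on it
- jig: fixed green mending jig, origin in the centre of its underside: foot 150 mm (x, its long side) by 110 mm (y) by 12 mm high; on it a spine 110 mm (x) by 36 mm (y), its top 48 mm above the table; a steel post rises from its middle. The space beside the spine, above the foot, is free for the fingers
- post_top (a point): top of the steel post, on its axis: 97 mm above the table, 18 mm diameter, the top 8 mm tapering to 8 mm
- collar_top (a point): centre of the top face of the orange sprung collar (32 mm outer diameter) that slides on the post; 72 mm above the table when up
- collar (a joint): how far the collar is pressed down, m: 0 when up; spring about 3.5 N at the start rising by 0.5 N per mm (the tile's own weight does not press it down); a tile pressed on it meets the rests at 0.012 (about 9.5 N)
- rest_a: one of the two hard rests, a dark steel block 20 mm (x) by 36 mm (y) by 12 mm high on the spine, 40 mm from the post towards the jig's -x; origin in the centre of its underside, its top 60 mm above the table. A tile hard down on both rests has its centre 68 mm above the table
- rest_b: the other rest, the same, 40 mm from the post towards the jig's +x
- tile: the holed tile (see tile_center); origin in the centre of its underside. Its long side lies nearly along its batten; it can be grasped across its 56 mm width, the fingers going down on either side of the batten
- knob_a_center (a point): centre of a loose brass knob, 48 mm diameter, 49 mm high; to be left alone
- knob_b_center (a point): centre of another such brass knob; to be left alone
- jar_center (a point): centre of a loose white jar with a blue cap, 64 mm diameter, 75 mm high; to be left alone
Things that resemble listed ones, but are neither listed nor needed, are in the scene too. What is shaped like the tile but blue or purple is not meant.

How it is judged:
By the outcome, as a careful person would: the job done as asked, in the order asked, and still so for the second after the job is handed in, while the arm keeps its last pose, push and grip.
It also fails if it takes over 45 s, if anything falls off the work surface, if the arm or the gripper's body presses on something with over 40 N, if the wrist force passes 120 N, or if a joint passes its speed limit or range.

## Robot

A 7-joint arm with a two-finger parallel gripper is mounted at the origin on the work surface. World frame = base frame: x ahead of the robot, y to its left, z up, the work surface at z = 0. Lengths are in mm, angles in rad, forces in N, time in s.
With the tool pointing down it reaches from about 400 to 850 mm from the base axis. Payload 10.4 kg.
Tool frame: the origin (TCP) lies between the finger pads; the fingertips stand 25 mm ahead of it and the grasp point (between the pads) lies 6 mm ahead of it; z points along the fingers, y is the direction in which the jaws open and shut (so a half turn about z gives the same grasp; the last joint's range is limited). The gripper opens to 87 mm and grips with 3 to 60 N. Pads are 19 mm wide; open, the fingers measure 117 mm over their backs; the gripper's body (75 mm by 190 mm) begins 51 mm behind the grasp point.
Start: joints at [-0.023, 0.332, -0.065, 1.46, 0.022, 1.35, -0.088], TCP at [625.02, 0.018, 247.576] pointing down, gripper open.
Joint ranges: [-2.6, 2.6], [-0.5, 2.12], [-1.47, 1.34], [0.16, 2.42], [-1.27, 4.41], [0.06, 2.06], [-2.6, 2.6]. Speed limits (rad/s): [2.22, 2.22, 2.79, 2.79, 3.14, 3.14, 3.14].

## Interface

Orientations are given as a rotation vector (axis times angle).
In Python, from station import sensors, cams, env gives the robot as it stands.
- The arm moves only by the shell command python3 -m jog 'ROWS' [FORCE]. ROWS is JSON, a list of rows, each an object of numbers: "tx", "ty", "tz": the shift along the tool's x, y, z in cm; "spin": the turn about the tool's z in degrees; "gripper": the closure, from 0 (fully open) to 1 (shut). A call has 1 to 10 rows; each row is the pose to reach, as a shift and turn from the pose commanded when the call began, along the tool's axes at that moment; what a row does not reach only later rows make up. A row lasts 1/10 s, in which the tool goes at most 50 mm and 8.59 degrees, less where a joint would pass 70% of its speed; a pose out of reach is approached as far as the arm can. A call with a gripper value outside its range is refused whole. The fingers move at their own pace and stop on an object; FORCE is the grip in N (left out, the last holds). Time passes only in rows, so rows that repeat a pose let the fingers close. It gives the time, the measured TCP pose, the force and the opening at its end, in the units of the state.
- sensors.read_state(): the state, without advancing time (a new reading comes with each control period).
- cams.camera(name): name is "scene" or "side" or "wrist"; returns a dict with "img" (384x512x3 uint8, red, green, blue), "fx", "fy", "cx", "cy" (pixels), "xyz" and "orientation" of the camera in the world. Camera axes: x right, y down, z forward; pixel columns grow to the right and rows downward; lengths in mm; the calibration is good to about 2 mm. A picture is of the moment at which its call begins. There is no depth.
- env.finish_job(): hands the job in, once; it reports no verdict.
The state is a dict: "time": time; "joints": joint angles; "qd": joint speeds; "tau": joint torques, N m; "eef_pos": TCP position; "tcp_rot": TCP orientation; "force": force on the tool from outside, world axes, zero at the start; "moment": the same for the moment, N m; "grip_width": finger opening in mm.
Only numpy, scipy, OpenCV 4.12 (cv2) and the standard library are available. Lean on these libraries where they do the work, as an engineer would, in place of code of your own. Each camera call takes 0.05 s, during which the arm holds its last target.

## Working session

There is one attempt and no reset: what is moved stays moved. The work goes in short steps, Python scripts to look and compute and a shell command to move; the robot and the scene stay as the last step left them, time stands still between calls to the robot, and variables do not carry over. Pictures are saved under pics/ and viewed, and the job is handed in when it is done.

```bash
ls; mkdir -p pics; python3 - <<'E'
from station import sensors,cams,env
import cv2
s=sensors.read_state();print(s)
for n in ["scene","side","wrist"]:
    c=cams.camera(n);print(n,{k:v for k,v in c.items() if k!='img'})
    cv2.imwrite(f"pics/{n}0.png",c['img'][:,:,::-1])
E
```

```text
pics
{'time': 0.0, 'joints': array([-0.02259959,  0.33286049, -0.06469241,  1.46095782,  0.02157835,
        1.34987359, -0.08847645]), 'qd': array([ 0.00046541, -0.00029571,  0.00142671, -0.00031032, -0.00084983,
        0.00037429,  0.00035484]), 'tau': array([-1.20520472e-04, -6.23245955e+01,  2.44190963e-02, -3.89891267e+01,
       -6.13984605e-02,  3.97891912e-02,  1.87085252e-04]), 'eef_pos': array([ 6.24648240e+02, -1.96634326e-03,  2.46753111e+02]), 'tcp_rot': array([-2.22072627e+00, -2.22079854e+00,  1.61066707e-03]), 'force': array([-0.22828297,  0.09276344, -0.38435515]), 'moment': array([-0.03423917,  0.01167902, -0.03106152]), 'grip_width': 87.07919056673529}
scene {'fx': 380.7545221034003, 'fy': 380.7545221034003, 'cx': 255.88495947577715, 'cy': 193.77913064149436, 'xyz': array([1424.1160458 ,  222.34927366,  696.02666835]), 'orientation': array([-1.42301982, -1.87594102,  1.0444062 ])}
side {'fx': 357.9488365296383, 'fy': 357.9488365296383, 'cx': 252.94044388075778, 'cy': 189.06186826107856, 'xyz': array([125.1540933 , 713.75771519, 652.02549285]), 'orientation': array([-0.64757011,  2.46706475, -1.38512239])}
wrist {'fx': 268.1124839962675, 'fy': 268.1124839962675, 'cx': 256.80456772201893, 'cy': 191.79702694791783, 'xyz': array([625.59071632,  71.16227042, 385.13476763]), 'orientation': array([ 2.87877789e+00,  3.59691444e-04, -1.73323021e-03])}
```

View pics/scene0.png

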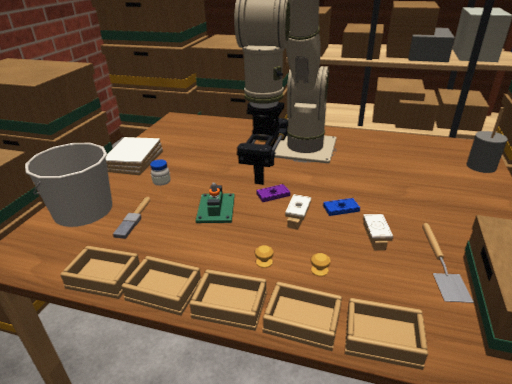

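View pics/side0.png

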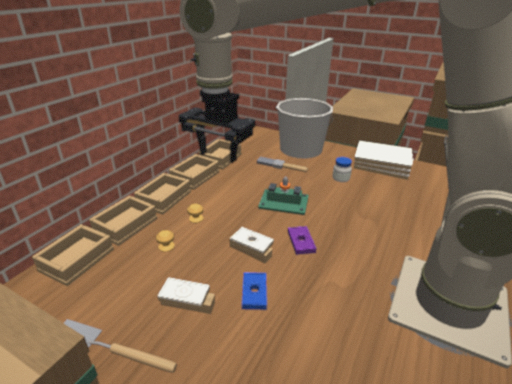

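View pics/wrist0.png

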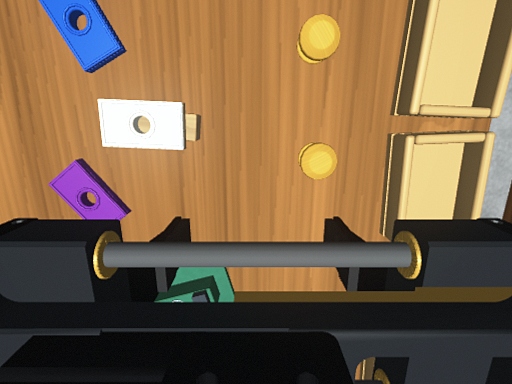

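Candidates for the holed white tile, as scene-camera pixels:
- White with a visible hole at (299,207), which matches the description.
- White with a boss, the plain tile, at (376,227).
- Blue at (341,206).
- Purple at (273,192).
- A stack of white slabs at (135,152).

In the wrist view my choice is at (142,125) and has an open hole. Next I'll crop in close and measure.

```bash
cat > h.py <<'E'
import numpy as np,cv2
from scipy.spatial.transform import Rotation as R
from station import sensors,cams,env
def ray(c,uv):
    uv=np.atleast_2d(uv).astype(float)
    d=np.c_[(uv[:,0]-c['cx'])/c['fx'],(uv[:,1]-c['cy'])/c['fy'],np.ones(len(uv))]
    return d@R.from_rotvec(c['orientation']).as_matrix().T
def onz(c,uv,z):
    d=ray(c,uv);o=c['xyz'];return o+d*((z-o[2])/d[:,2])[:,None]
def proj(c,p):
    q=(np.atleast_2d(p)-c['xyz'])@R.from_rotvec(c['orientation']).as_matrix()
    return np.c_[q[:,0]/q[:,2]*c['fx']+c['cx'],q[:,1]/q[:,2]*c['fy']+c['cy']]
def tri(cs,uvs):
    A=np.zeros((3,3));b=np.zeros(3)
    for c,u in zip(cs,uvs):
        d=ray(c,u)[0];d/=np.linalg.norm(d);P=np.eye(3)-np.outer(d,d);A+=P;b+=P@c['xyz']
    return np.linalg.solve(A,b)
def blobs(m,amin=20):
    n,l,st,ce=cv2.connectedComponentsWithStats(m.astype(np.uint8))
    return [(st[i],ce[i],l==i) for i in range(1,n) if st[i][4]>=amin]
def save(img,name,box=None,k=1):
    if box: x0,y0,x1,y1=box;img=img[y0:y1,x0:x1]
    cv2.imwrite(f"pics/{name}.png",cv2.resize(img[:,:,::-1],None,fx=k,fy=k,interpolation=cv2.INTER_CUBIC))
E
python3 - <<'E'
from h import *
S=cams.camera('scene');D=cams.camera('side');W=cams.camera('wrist')
a=cv2.resize(W['img'][80:170,80:220],None,fx=4,fy=4);a=a[:300,:400]
b=cv2.resize(S['img'][165:240,180:255],(400,400))[:300]
b2=cv2.resize(D['img'][165:225,250:325],(400,300))
a2=cv2.resize(D['img'][220:270,220:285],(400,300))
save(np.vstack([np.hstack([a,b]),np.hstack([a2,b2])]),'crop0')
# wrist tile white
im=W['img'].astype(int);m=(im.min(2)>170)&(im.max(2)-im.min(2)<40)
for st,ce,l in blobs(m,300):
    cs,_=cv2.findContours(l.astype(np.uint8),cv2.RETR_EXTERNAL,cv2.CHAIN_APPROX_NONE)
    r=cv2.minAreaRect(cs[0]);print(st,ce,r)
    p=onz(W,cv2.boxPoints(r),46);print(p.round(1),p.mean(0),np.linalg.norm(np.diff(p,axis=0),axis=1))
# orange collar
for n,c in(('S',S),('D',D)):
    h=cv2.cvtColor(c['img'],cv2.COLOR_RGB2HSV)
    m=(h[:,:,0]<14)&(h[:,:,1]>190)&(h[:,:,2]>150)
    print(n,[(s.tolist(),e.round(1)) for s,e,_ in blobs(m,5)])
    m=(h[:,:,0]>60)&(h[:,:,0]<95)&(h[:,:,1]>100)
    print(n,'green',[(s.tolist(),e.round(1)) for s,e,_ in blobs(m,100)])
E
```

```text
[  98   99   86   51 3709] [140.90725263 123.65705042] ((140.48207092285156, 123.91226196289062), (87.04820251464844, 47.82438659667969), 2.4895529747009277)
[[423.8  39.4  46. ]
 [435.1  96.1  46. ]
 [539.1  91.8  46. ]
 [532.5  34.7  46. ]] [482.63466853  65.49024516  46.        ] [ 57.83388923 104.07552397  57.48603843]
[489  99  23  71 724] [502.05801105 131.81629834] ((500.0, 134.0), (22.0, 70.0), 0.0)
[[923.   10.2  46. ]
 [903.9  95.1  46. ]
 [930.3  95.1  46. ]
 [951.2  10.2  46. ]] [927.07671995  52.64749625  46.        ] [87.09117888 26.36528794 87.50195269]
S [([209, 188, 11, 6, 28], array([214.1, 190.9]))]
S green [([101, 23, 105, 19, 715], array([154.8,  34.9])), ([197, 79, 47, 10, 278], array([220.2,  83.4])), ([0, 100, 100, 34, 788], array([ 50.9, 121. ])), ([121, 115, 38, 9, 162], array([138.9, 118.6])), ([0, 190, 38, 33, 334], array([ 16.3, 205.4])), ([196, 191, 38, 32, 782], array([215.7, 209.5])), ([466, 242, 46, 111, 654], array([485.9, 310.1]))]
D []
D green []
```

View pics/crop0.png

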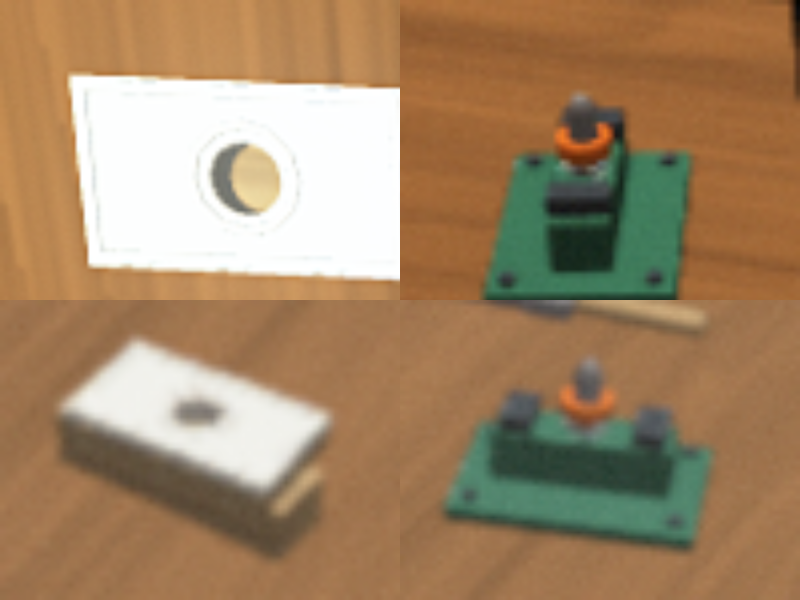

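The crop confirms an open hole with a bead around it, at wrist pixel (142,125). The jig's collar is at scene (214,191) and side (~285,186). Next I'll measure the tile's corners and hole, and the jig.

```bash
python3 - <<'E'
from h import *
S=cams.camera('scene');D=cams.camera('side');W=cams.camera('wrist')
im=W['img'].astype(int);m=(im.min(2)>170)&(im.max(2)-im.min(2)<40)
st,ce,l=[b for b in blobs(m,3000)][0]
cs,_=cv2.findContours(l.astype(np.uint8),cv2.RETR_CCOMP,cv2.CHAIN_APPROX_NONE)
cs=sorted(cs,key=cv2.contourArea);o=cs[-1]
q=cv2.approxPolyDP(cv2.convexHull(o),6,True)[:,0];p=onz(W,q,46)
print(q.tolist(),p.round(1).tolist(),p.mean(0).round(1),np.linalg.norm(p-np.roll(p,1,0),axis=1).round(1))
for h in cs[:-1]:
    if cv2.contourArea(h)>80:print('hole',cv2.fitEllipse(h),onz(W,cv2.fitEllipse(h)[0],46).round(1))
res={}
for n,c,box in(('S',S,(185,170,250,235)),('D',D,(245,165,330,225))):
    x0,y0,x1,y1=box
    h=cv2.cvtColor(c['img'],cv2.COLOR_RGB2HSV)[y0:y1,x0:x1]
    m=(h[:,:,0]<12)&(h[:,:,1]>165)&(h[:,:,2]>120)
    bl=blobs(m,8);print(n,[(s.tolist(),(e+[x0,y0]).round(1)) for s,e,_ in bl])
    m=(h[:,:,0]>55)&(h[:,:,0]<95)&(h[:,:,1]>70)
    b=max(blobs(m,60),key=lambda b:b[0][4])
    cc,_=cv2.findContours(b[2].astype(np.uint8),cv2.RETR_EXTERNAL,cv2.CHAIN_APPROX_NONE)
    hu=cv2.convexHull(cc[0])[:,0]+[x0,y0];print(n,'green hull',cv2.approxPolyDP(hu,3,True)[:,0].tolist())
    hs=cv2.approxPolyDP(hu,3,True)[:,0];print(onz(c,hs,12).round(1).tolist())
E
```

```text
[[97, 99], [180, 102], [182, 149], [103, 146]] [[433.8, 95.1, 46.0], [533.2, 91.7, 46.0], [531.6, 35.5, 46.0], [432.7, 39.3, 46.0]] [482.8  65.4  46. ] [55.9 99.5 56.2 98.9]
hole ((140.9072723388672, 124.2385025024414), (17.427352905273438, 19.675201416015625), 142.15469360351562) [[483.3  65.8  46. ]]
S [([24, 18, 11, 6, 31], array([214.3, 191.3]))]
S green hull [[233, 194], [230, 221], [196, 221], [202, 195], [221, 190]]
[[428.3, -165.2, 12.0], [572.0, -124.6, 12.0], [597.9, -223.8, 12.0], [459.7, -263.3, 12.0], [414.8, -213.0, 12.0]]
D [([35, 19, 9, 5, 20], array([284.4, 186.2]))]
D green hull [[259, 205], [265, 191], [276, 188], [307, 196], [303, 213]]
[[564.7, -125.7, 12.0], [587.3, -210.5, 12.0], [563.5, -246.8, 12.0], [451.6, -252.2, 12.0], [425.8, -154.6, 12.0]]
```

```bash
python3 - <<'E'
from h import *
W=cams.camera('wrist')
print(onz(W,[[130,213],[122,213],[50,183],[80,159],[125,50],[92,72],[40,5]],16).round(0).tolist())
S=cams.camera('scene');D=cams.camera('side')
print('collar',tri([S,D],[[214.3,191.3],[284.4,186.2]]))
E
python3 -m jog '[{"ty":-3,"tx":1.5,"spin":8.5,"gripper":0},{"ty":-6,"tx":3,"spin":17},{"ty":-9,"tx":5,"spin":25.5},{"ty":-12,"tx":6.5,"spin":34},{"ty":-14.2,"tx":6.5,"spin":42.5},{"ty":-14.2,"tx":6.5,"spin":51},{"ty":-14.2,"tx":6.5,"spin":59.5},{"ty":-14.2,"tx":6.5,"spin":68},{"ty":-14.2,"tx":6.5,"spin":76.5},{"ty":-14.2,"tx":6.5,"spin":85}]' 40
```

```text
[[441.0, -60.0, 16.0], [429.0, -60.0, 16.0], [333.0, -15.0, 16.0], [381.0, 19.0, 16.0], [461.0, 155.0, 16.0], [416.0, 130.0, 16.0], [365.0, 204.0, 16.0]]
collar [ 509.08254476 -193.94033956   65.46080276]validation failed for argument at $[0]...
```

```bash
python3 -m jog '[{"tx":1.5,"ty":-3,"tz":0,"spin":8.5,"gripper":0},{"tx":3,"ty":-6,"tz":0,"spin":17,"gripper":0},{"tx":5,"ty":-9,"tz":0,"spin":25.5,"gripper":0},{"tx":6.5,"ty":-12,"tz":0,"spin":34,"gripper":0},{"tx":6.5,"ty":-14.2,"tz":0,"spin":42.5,"gripper":0},{"tx":6.5,"ty":-14.2,"tz":0,"spin":51,"gripper":0},{"tx":6.5,"ty":-14.2,"tz":0,"spin":59.5,"gripper":0},{"tx":6.5,"ty":-14.2,"tz":0,"spin":68,"gripper":0},{"tx":6.5,"ty":-14.2,"tz":0,"spin":76.5,"gripper":0},{"tx":6.5,"ty":-14.2,"tz":0,"spin":85,"gripper":0}]' 40
```

```text
time: 1.6
eef_pos: [483.0, 65.0, 247.7]
tcp_rot: [-3.139, -0.127, -0.001]
force: [0.2, -0.4, -0.2]
grip_width: 86.9
```

```bash
python3 -m jog '[{"tx":0,"ty":0,"tz":4,"spin":7,"gripper":0},{"tx":0,"ty":0,"tz":8,"spin":7,"gripper":0},{"tx":0,"ty":0,"tz":10,"spin":7,"gripper":0},{"tx":0,"ty":0,"tz":10,"spin":7,"gripper":0}]'
python3 - <<'E'
from h import *
W=cams.camera('wrist');print(W['xyz'],W['orientation']);save(W['img'],'w1')
S=cams.camera('scene');D=cams.camera('side');save(np.hstack([cv2.resize(c['img'],(400,300)) for c in(S,D)]),'sd1')
E
```

```text
time: 2.0
eef_pos: [481.2, 64.6, 145.0]
tcp_rot: [3.14, -0.055, -0.008]
force: [-0.7, 0.2, -0.3]
grip_width: 87.0
[553.52262887  62.51496351 282.92754554] [ 2.04338224 -2.11586167 -0.28423703]
```

View pics/w1.png

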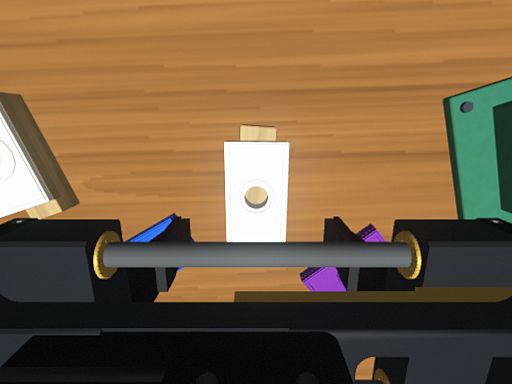

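The wrist view shows the tile square between the fingers, with its hole at (257,196) and its edges at columns 224 to 289. The fingers are clear of the blue and purple tiles.

```bash
python3 - <<'E'
from h import *
W=cams.camera('wrist');s=sensors.read_state()
im=W['img'].astype(int);m=(im.min(2)>170)&(im.max(2)-im.min(2)<40)
m[:, :200]=0;m[:,330:]=0
st,ce,l=max(blobs(m,1000),key=lambda b:b[0][4])
cs,_=cv2.findContours(l.astype(np.uint8),cv2.RETR_CCOMP,cv2.CHAIN_APPROX_NONE)
for h in cs:
    if 80<cv2.contourArea(h)<2000:
        e=cv2.fitEllipse(h);print(e,onz(W,e[0],46).round(1))
for r in(150,180,210,230):
    x=np.where(l[r])[0];p=onz(W,[[x[0]-.5,r],[x[-1]+.5,r]],46);print(r,p.round(1).tolist())
y=[np.where(l[:,x])[0][0] for x in(232,256,280)];print(onz(W,[[x,v-.5] for x,v in zip((232,256,280),y)],46).round(1).tolist())
M=R.from_rotvec(s['tcp_rot']).as_matrix();print(s['eef_pos'],M.round(3).tolist())
E
```

```text
((256.73828125, 199.40357971191406), (22.934558868408203, 23.81971549987793), 89.43569946289062) [[483.4  65.6  46. ]]
150 [[530.4, 92.0, 46.0], [528.5, 34.7, 46.0]]
180 [[503.0, 93.8, 46.0], [501.0, 36.7, 46.0]]
210 [[473.9, 94.7, 46.0], [471.9, 37.8, 46.0]]
230 [[453.5, 95.0, 46.0], [451.5, 38.9, 46.0]]
[[534.2, 85.9, 46.0], [533.5, 64.5, 46.0], [532.7, 43.2, 46.0]]
[484.05824879  65.18733885 149.25614901] [[0.999, -0.035, 0.003], [-0.035, -0.999, 0.001], [0.003, -0.001, -1.0]]
```

```bash
python3 -m jog '[{"tx":0,"ty":0,"tz":4,"spin":0,"gripper":0},{"tx":0,"ty":0,"tz":7,"spin":0,"gripper":0},{"tx":0,"ty":0,"tz":9,"spin":0,"gripper":0},{"tx":0,"ty":0,"tz":10.4,"spin":0,"gripper":0},{"tx":0,"ty":0,"tz":10.4,"spin":0,"gripper":0},{"tx":0,"ty":0,"tz":10.4,"spin":0,"gripper":0.2}]'
python3 -m jog '[{"tx":0,"ty":0,"tz":0,"spin":0,"gripper":0.5},{"tx":0,"ty":0,"tz":0,"spin":0,"gripper":0.5},{"tx":0,"ty":0,"tz":0,"spin":0,"gripper":0.5},{"tx":0,"ty":0,"tz":0,"spin":0,"gripper":0.6},{"tx":0,"ty":0,"tz":0,"spin":0,"gripper":0.7},{"tx":0,"ty":0,"tz":0,"spin":0,"gripper":0.8}]' 45
python3 -m jog '[{"tx":0,"ty":0,"tz":0,"spin":0,"gripper":1},{"tx":0,"ty":0,"tz":0,"spin":0,"gripper":1},{"tx":0,"ty":0,"tz":0,"spin":0,"gripper":1},{"tx":0,"ty":0,"tz":0,"spin":0,"gripper":1}]' 45
```

```text
time: 2.8
eef_pos: [484.0, 65.2, 44.9]
tcp_rot: [-3.141, 0.055, -0.003]
force: [0.3, -0.3, -0.1]
grip_width: 84.0
time: 3.4
eef_pos: [483.3, 65.1, 44.0]
tcp_rot: [-3.141, 0.055, -0.001]
force: [-0.8, -0.8, 6.3]
grip_width: 55.4
time: 3.8
eef_pos: [483.3, 65.0, 44.0]
tcp_rot: [-3.141, 0.055, -0.001]
force: [-0.9, -0.8, 5.9]
grip_width: 55.3
```

```bash
python3 -m jog '[{"tx":0,"ty":0,"tz":-1,"spin":0,"gripper":1},{"tx":0,"ty":0,"tz":-4,"spin":0,"gripper":1},{"tx":0,"ty":0,"tz":-8,"spin":0,"gripper":1},{"tx":0,"ty":0,"tz":-12,"spin":0,"gripper":1},{"tx":0,"ty":0,"tz":-12,"spin":0,"gripper":1},{"tx":0,"ty":0,"tz":-12,"spin":0,"gripper":1}]'
python3 - <<'E'
from h import *
W=cams.camera('wrist');save(W['img'],'w2')
S=cams.camera('scene');D=cams.camera('side');save(np.hstack([cv2.resize(c['img'],(400,300)) for c in(S,D)]),'sd2')
E
```

```text
time: 4.4
eef_pos: [483.2, 65.1, 164.2]
tcp_rot: [-3.141, 0.055, -0.002]
force: [0.8, 0.4, -1.8]
grip_width: 55.6
```

View pics/w2.png

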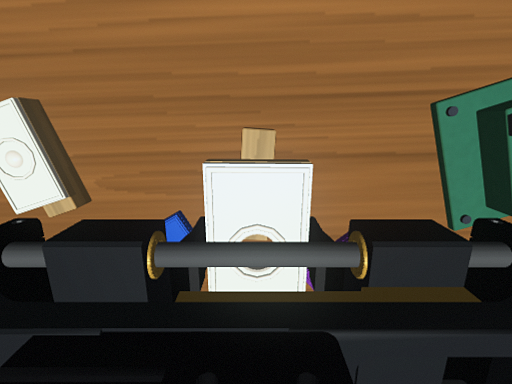

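View pics/sd2.png

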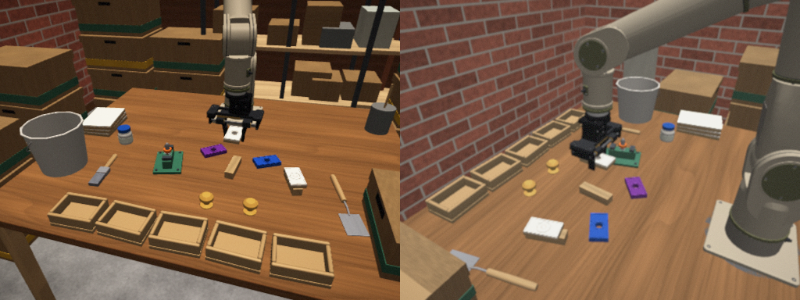

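```bash
python3 - <<'E'
from h import *
W=cams.camera('wrist');s=sensors.read_state();M=R.from_rotvec(s['tcp_rot']).as_matrix()
z=s['eef_pos'][2]+2
for u in([203,160],[257.5,160],[312,160]):
    print(((onz(W,u,z)[0]-s['eef_pos'])@M).round(1))
E
python3 -m jog '[{"tx":-0.5,"ty":3,"tz":0,"spin":-2,"gripper":1},{"tx":-1,"ty":7,"tz":0,"spin":-5,"gripper":1},{"tx":-1.5,"ty":11,"tz":0,"spin":-8,"gripper":1},{"tx":-2,"ty":15,"tz":0,"spin":-11,"gripper":1},{"tx":-3,"ty":19,"tz":0,"spin":-14,"gripper":1},{"tx":-3.5,"ty":23,"tz":0,"spin":-17.7,"gripper":1},{"tx":-4.3,"ty":26.5,"tz":0,"spin":-17.7,"gripper":1},{"tx":-4.3,"ty":28.3,"tz":0,"spin":-17.7,"gripper":1},{"tx":-4.3,"ty":28.3,"tz":0,"spin":-17.7,"gripper":1},{"tx":-4.3,"ty":28.3,"tz":0,"spin":-17.7,"gripper":1}]'
python3 - <<'E'
from h import *
W=cams.camera('wrist');save(W['img'],'w3')
E
```

```text
[ 51.7 -27.7  -2.2]
[51.7  0.1 -2.1]
[51.7 27.9 -2.1]
time: 5.6
eef_pos: [429.8, -215.8, 162.7]
tcp_rot: [-3.111, -0.428, 0.002]
force: [0.4, 0.5, -1.8]
grip_width: 55.4
```

View pics/w3.png

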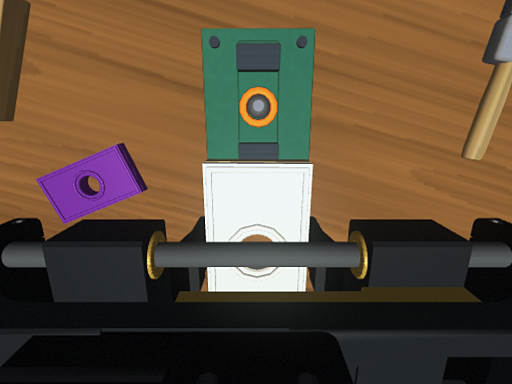

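The held tile fills the lower middle of the view, with its front edge at about row 162. The jig is just ahead of it, nearly parallel, with the collar and post at (258,106).

```bash
python3 - <<'E'
from h import *
W=cams.camera('wrist');s=sensors.read_state();M=R.from_rotvec(s['tcp_rot']).as_matrix();T=s['eef_pos']
save(W['img'],'w3c',(190,15,330,270),3) if 0 else save(W['img'],'w3c',(190,60,330,200),4)
h=cv2.cvtColor(W['img'],cv2.COLOR_RGB2HSV)
m=(h[:,:,0]<20)&(h[:,:,1]>200)&(h[:,:,2]>150);m[:, :225]=0;m[:,290:]=0;m[150:]=0
st,ce,l=max(blobs(m,50),key=lambda b:b[0][4])
cs,_=cv2.findContours(l.astype(np.uint8),cv2.RETR_EXTERNAL,cv2.CHAIN_APPROX_NONE)
e=cv2.fitEllipse(cs[0]);p=onz(W,e[0],72)[0];print('collar',e,p.round(1),((p-T)@M).round(1), 'diam',np.array(e[1])*(W['xyz'][2]-72)/W['fx'])
g=(h[:,:,0]>55)&(h[:,:,0]<95)&(h[:,:,1]>70);g[:, :190]=0;g[:,330:]=0
# edges left/right foot
for side in(0,-1):
    pts=[]
    for r in range(50,150):
        x=np.where(g[r])[0]
        if len(x):pts.append([x[side]+(-.5 if side==0 else .5),r])
    q=(onz(W,pts,12)-T)@M;k=np.polyfit(q[:,0],q[:,1],1);res=q[:,1]-np.polyval(k,q[:,0])
    ok=abs(res)<1.5;k=np.polyfit(q[ok,0],q[ok,1],1);print('edge',k,np.degrees(np.arctan(k[0])),np.polyval(k,82))
yt=[np.where(g[:,x])[0][0]-.5 for x in range(210,308,10)];q=(onz(W,np.c_[range(210,308,10),yt],12)-T)@M;print('far edge',q[:,:2].round(1).tolist())
print(T,s['tcp_rot'])
E
```

```text
collar ((258.7847900390625, 107.17509460449219), (37.05528259277344, 38.53371810913086), 178.3491668701172) [ 508.8 -194.5   72. ] [81.3  1.7 90.9] diam [31.65748119 32.92055466]
edge [ 8.99241398e-06 -5.26807488e+01] 0.0005152273687109519 -52.680011379539145
edge [1.59893965e-03 5.60488591e+01] 0.09161241570186725 56.17997217044079
far edge [[155.9, -44.8], [155.9, -35.2], [155.9, -25.6], [155.9, -16.0], [155.8, -6.4], [155.8, 3.2], [155.8, 12.8], [155.8, 22.3], [155.8, 31.9], [155.8, 41.5]]
[ 430.24741297 -215.07266156  163.00438885] [-3.11105805e+00 -4.31431766e-01  1.29486693e-03]
```

View pics/w3c.png

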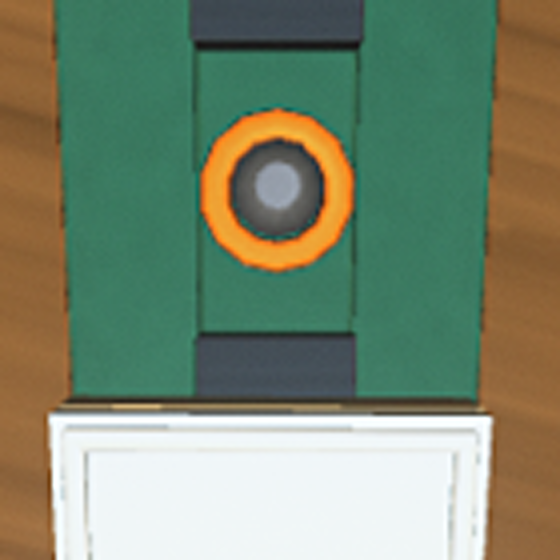

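```bash
python3 -m jog '[{"tx":2,"ty":0,"tz":0,"spin":0,"gripper":1},{"tx":5,"ty":0.1,"tz":0,"spin":0,"gripper":1},{"tx":7.5,"ty":0.15,"tz":0,"spin":0,"gripper":1},{"tx":8.1,"ty":0.16,"tz":1,"spin":0,"gripper":1},{"tx":8.1,"ty":0.16,"tz":3,"spin":0,"gripper":1},{"tx":8.1,"ty":0.16,"tz":4.5,"spin":0,"gripper":1},{"tx":8.1,"ty":0.16,"tz":4.5,"spin":0,"gripper":1},{"tx":8.1,"ty":0.16,"tz":4.5,"spin":0,"gripper":1}]'
python3 - <<'E'
from h import *
W=cams.camera('wrist');S=cams.camera('scene');D=cams.camera('side')
a=cv2.resize(W['img'][140:300,160:360],(400,300),interpolation=2);b=cv2.resize(S['img'][140:230,160:280],(400,300),interpolation=2);d=cv2.resize(D['img'][130:220,235:355],(400,300),interpolation=2)
save(np.vstack([np.hstack([a,b]),np.hstack([d,d*0])]),'m4')
E
```

```text
time: 6.5
eef_pos: [508.3, -195.5, 118.5]
tcp_rot: [-3.112, -0.43, 0.001]
force: [-0.2, -0.3, -2.8]
grip_width: 55.1
```

View pics/m4.png

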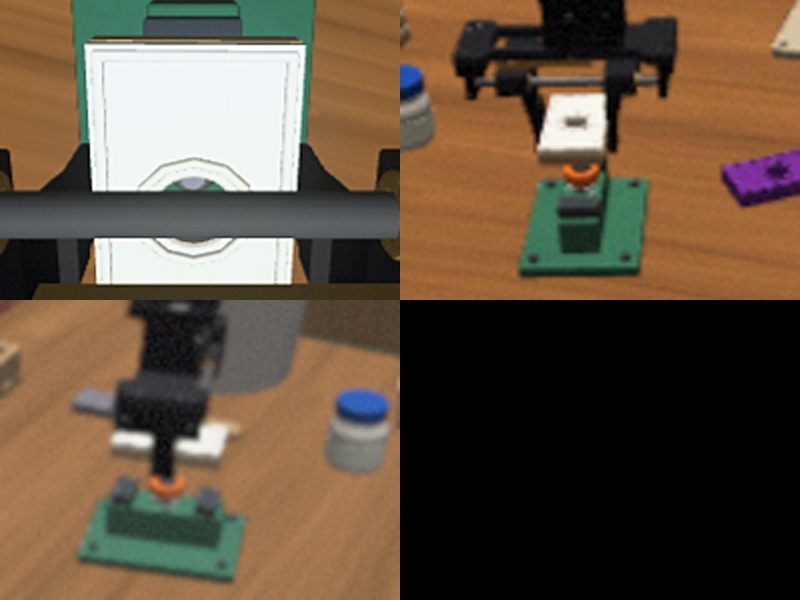

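The post tip shows through the hole, centred sideways to within about 1 mm. I'll lower in stages and watch the force.

```bash
python3 -m jog '[{"tx":0,"ty":0.05,"tz":0.5,"spin":0,"gripper":1},{"tx":0,"ty":0.05,"tz":1,"spin":0,"gripper":1},{"tx":0,"ty":0.05,"tz":1.2,"spin":0,"gripper":1},{"tx":0,"ty":0.05,"tz":1.2,"spin":0,"gripper":1}]'
python3 -m jog '[{"tx":0,"ty":0,"tz":0.3,"spin":0,"gripper":1},{"tx":0,"ty":0,"tz":0.6,"spin":0,"gripper":1},{"tx":0,"ty":0,"tz":0.6,"spin":0,"gripper":1}]'
python3 - <<'E'
from h import *
W=cams.camera('wrist');S=cams.camera('scene');D=cams.camera('side')
a=cv2.resize(W['img'][140:300,160:360],(400,300),interpolation=2);b=cv2.resize(S['img'][140:230,160:280],(400,300),interpolation=2);d=cv2.resize(D['img'][130:220,235:355],(400,300),interpolation=2)
save(np.vstack([np.hstack([a,b]),np.hstack([d,d*0])]),'m5')
E
```

```text
time: 7.05
eef_pos: [508.4, -196.3, 106.0]
tcp_rot: [-3.112, -0.429, 0.001]
force: [0.4, -0.2, -2.5]
grip_width: 55.4
time: 7.35
eef_pos: [508.5, -196.3, 100.1]
tcp_rot: [-3.112, -0.429, 0.001]
force: [0.4, 0.1, -1.2]
grip_width: 55.5
```

View pics/m5.png

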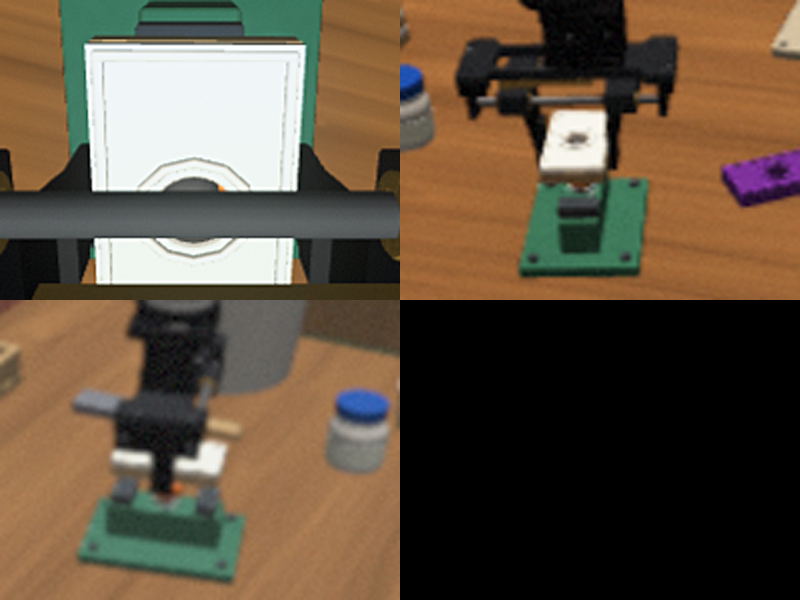

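The post is in the hole, up to its full diameter, with no lateral force. Orange shows only on the right at crop (222,188), so I'll shift 1 mm back and lower onto the collar.

```bash
python3 -m jog '[{"tx":0,"ty":-0.1,"tz":0,"spin":0,"gripper":1},{"tx":0,"ty":-0.1,"tz":0.5,"spin":0,"gripper":1},{"tx":0,"ty":-0.1,"tz":1,"spin":0,"gripper":1},{"tx":0,"ty":-0.1,"tz":1.2,"spin":0,"gripper":1},{"tx":0,"ty":-0.1,"tz":1.2,"spin":0,"gripper":1}]'
python3 -m jog '[{"tx":0,"ty":0,"tz":0.4,"spin":0,"gripper":1},{"tx":0,"ty":0,"tz":0.4,"spin":0,"gripper":1},{"tx":0,"ty":0,"tz":0.4,"spin":0,"gripper":1}]'
python3 - <<'E'
from h import *
W=cams.camera('wrist');S=cams.camera('scene');D=cams.camera('side')
a=cv2.resize(W['img'][140:300,160:360],(400,300),interpolation=2);b=cv2.resize(S['img'][140:230,160:280],(400,300),interpolation=2);d=cv2.resize(D['img'][130:220,235:355],(400,300),interpolation=2)
save(np.vstack([np.hstack([a,b]),np.hstack([d,d*0])]),'m6')
E
```

```text
time: 8.0
eef_pos: [508.1, -195.4, 88.0]
tcp_rot: [-3.112, -0.429, 0.001]
force: [0.3, -0.9, -1.9]
grip_width: 55.6
time: 8.3
eef_pos: [508.7, -195.6, 84.9]
tcp_rot: [3.112, 0.429, 0.001]
force: [-0.6, -0.4, 1.0]
grip_width: 55.5
```

View pics/m6.png

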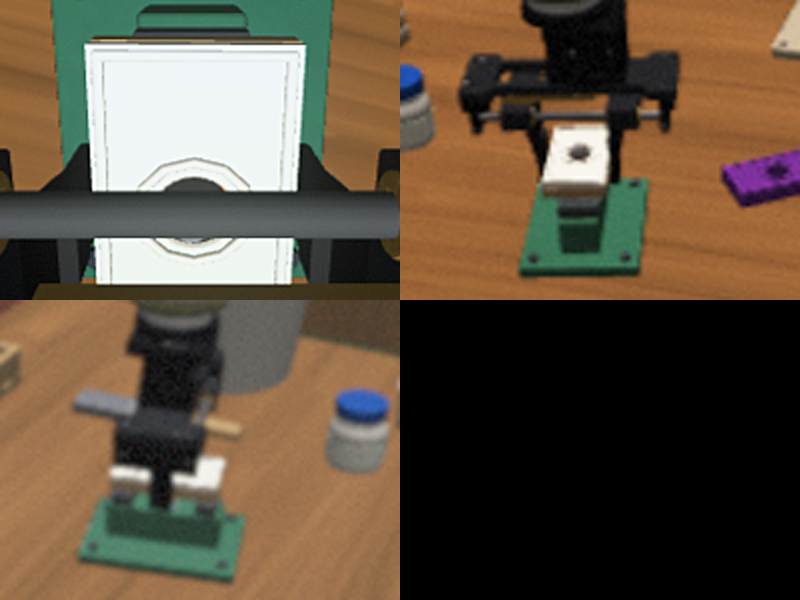

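The tile has met the collar at TCP z of about 85, with about 3 N. I'll press on in small steps.

```bash
python3 -m jog '[{"tx":0,"ty":0,"tz":0.3,"spin":0,"gripper":1},{"tx":0,"ty":0,"tz":0.6,"spin":0,"gripper":1},{"tx":0,"ty":0,"tz":0.8,"spin":0,"gripper":1},{"tx":0,"ty":0,"tz":0.8,"spin":0,"gripper":1},{"tx":0,"ty":0,"tz":0.8,"spin":0,"gripper":1}]'
python3 -m jog '[{"tx":0,"ty":0,"tz":0.1,"spin":0,"gripper":1},{"tx":0,"ty":0,"tz":0.2,"spin":0,"gripper":1},{"tx":0,"ty":0,"tz":0.2,"spin":0,"gripper":1},{"tx":0,"ty":0,"tz":0.2,"spin":0,"gripper":1}]'
python3 -m jog '[{"tx":0,"ty":0,"tz":0.1,"spin":0,"gripper":1},{"tx":0,"ty":0,"tz":0.1,"spin":0,"gripper":1},{"tx":0,"ty":0,"tz":0.1,"spin":0,"gripper":1}]'
```

```text
time: 8.95
eef_pos: [508.8, -195.6, 76.8]
tcp_rot: [3.112, 0.429, 0.001]
force: [-0.4, 0.4, 5.1]
grip_width: 55.5
time: 9.35
eef_pos: [508.8, -195.5, 74.9]
tcp_rot: [3.112, 0.429, 0.001]
force: [-0.3, -0.0, 6.2]
grip_width: 55.5
time: 9.65
eef_pos: [508.7, -195.6, 74.0]
tcp_rot: [3.112, 0.429, 0.001]
force: [-2.4, 0.1, 7.3]
grip_width: 55.5
```

```bash
python3 -m jog '[{"tx":0,"ty":0,"tz":0.05,"spin":0,"gripper":1},{"tx":0,"ty":0,"tz":0.05,"spin":0,"gripper":1},{"tx":0,"ty":0,"tz":0.05,"spin":0,"gripper":1}]'
python3 -m jog '[{"tx":0,"ty":0,"tz":0.05,"spin":0,"gripper":1},{"tx":0,"ty":0,"tz":0.05,"spin":0,"gripper":1},{"tx":0,"ty":0,"tz":0.05,"spin":0,"gripper":1}]'
```

```text
time: 9.95
eef_pos: [508.8, -195.6, 74.0]
tcp_rot: [3.112, 0.429, 0.001]
force: [-3.3, 1.4, 12.5]
grip_width: 55.4
time: 10.25
eef_pos: [508.8, -195.6, 74.0]
tcp_rot: [3.112, 0.429, 0.001]
force: [-6.3, 1.6, 18.6]
grip_width: 55.3
```

The force now rises steeply at an unchanged z of 74.0, so the rests are met. I'll check that it is down on both.

```bash
python3 - <<'E'
from h import *
W=cams.camera('wrist');S=cams.camera('scene');D=cams.camera('side')
s=sensors.read_state();print(s['force'],s['moment'],s['eef_pos'],R.from_rotvec(s['tcp_rot']).as_matrix()[:,2])
b=cv2.resize(S['img'][140:230,160:280],(400,300),interpolation=2);d=cv2.resize(D['img'][160:220,245:325],(800,600),interpolation=2);save(d,'m7d')
a=cv2.resize(W['img'][140:300,160:360],(400,300),interpolation=2);save(np.hstack([a,b]),'m7')
E
```

```text
[-5.98515532  1.76572337 18.77889617] [0.48701737 1.39031937 0.01721678] [ 508.77698634 -195.57818702   73.94854229] [ 8.99483437e-04  6.71782089e-05 -9.99999593e-01]
```

View pics/m7d.png

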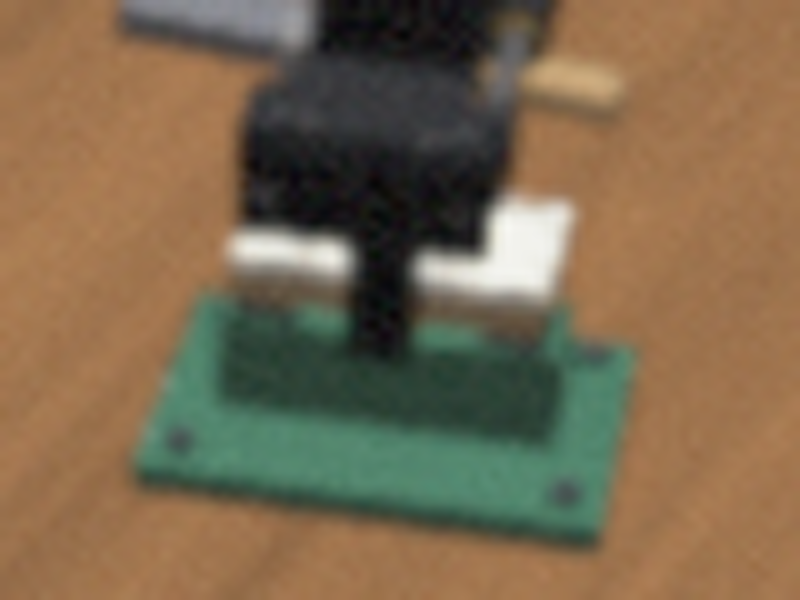

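View pics/m7.png

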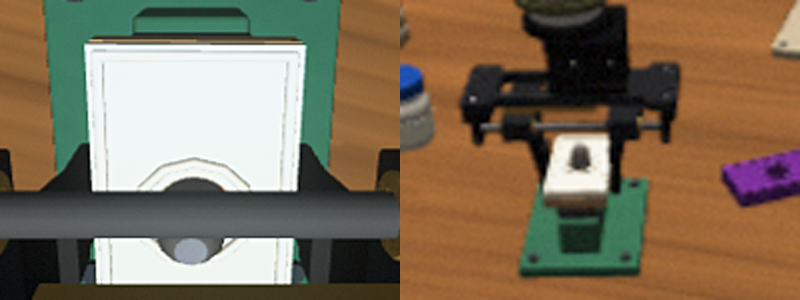

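```bash
python3 -m jog '[{"tx":-0.05,"ty":0,"tz":0,"spin":0,"gripper":1},{"tx":-0.05,"ty":0,"tz":0,"spin":0,"gripper":1},{"tx":-0.05,"ty":0,"tz":0,"spin":0,"gripper":1}]'; python3 -c "
from h import *
s=sensors.read_state();print(s['force'],s['moment'],s['eef_pos'],R.from_rotvec(s['tcp_rot']).as_matrix()[:,2])"
```

```text
time: 10.7
eef_pos: [508.8, -195.6, 73.9]
tcp_rot: [3.112, 0.429, 0.003]
force: [-3.3, 2.5, 15.9]
grip_width: 55.4
[-3.31027315  2.49315382 15.88068694] [ 0.52739176  0.91223727 -0.06170371] [ 508.75537493 -195.55873569   73.9468125 ] [ 1.80420082e-03  4.80392323e-05 -9.99998371e-01]
```

```bash
python3 -m jog '[{"tx":-0.05,"ty":-0.02,"tz":0.04,"spin":0,"gripper":1},{"tx":-0.05,"ty":-0.02,"tz":0.04,"spin":0,"gripper":1},{"tx":-0.05,"ty":-0.02,"tz":0.04,"spin":0,"gripper":1},{"tx":-0.05,"ty":-0.02,"tz":0.04,"spin":0,"gripper":1},{"tx":-0.05,"ty":-0.02,"tz":0.04,"spin":0,"gripper":1}]'; python3 -c "
from h import *
s=sensors.read_state();print(s['force'],s['moment'],s['eef_pos'],R.from_rotvec(s['tcp_rot']).as_matrix()[:,2])
c=cams.camera('scene');save(c['img'],'s8')"
```

```text
time: 11.2
eef_pos: [508.8, -195.6, 73.9]
tcp_rot: [3.112, 0.429, 0.005]
force: [-2.1, 2.0, 17.2]
grip_width: 55.6
[-2.14989331  1.97956348 17.17842856] [0.5412658  0.63792627 0.01699903] [ 508.7540009  -195.57788303   73.94008837] [ 2.97318433e-03 -1.57570815e-04 -9.99995568e-01]
```

View pics/s8.png

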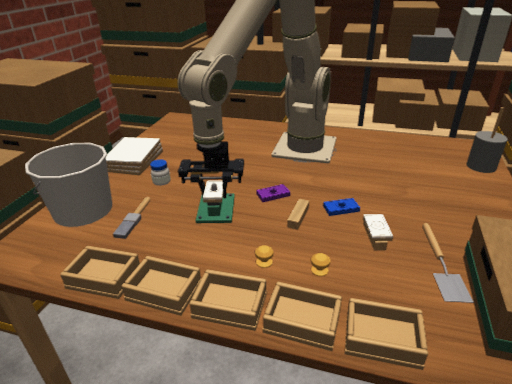

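The tool tilt grew slightly, to 0.003 rad, while I was relieving the side force. I'll take most of that shift back so the tile is pressed squarely.

```bash
python3 -m jog '[{"tx":0.08,"ty":0,"tz":0,"spin":0,"gripper":1},{"tx":0.08,"ty":0,"tz":0,"spin":0,"gripper":1},{"tx":0.08,"ty":0,"tz":0,"spin":0,"gripper":1},{"tx":0.08,"ty":0,"tz":0,"spin":0,"gripper":1},{"tx":0.08,"ty":0,"tz":0,"spin":0,"gripper":1}]'; python3 -c "
from h import *
for i in range(3):
  s=sensors.read_state();print(s['force'],s['moment'],s['eef_pos'],R.from_rotvec(s['tcp_rot']).as_matrix()[:,2]); cams.camera('side')"
```

```text
time: 11.75
eef_pos: [508.8, -195.6, 74.0]
tcp_rot: [3.112, 0.429, 0.002]
force: [-6.6, 2.0, 21.5]
grip_width: 56.0
[-6.55277632  2.04174078 21.53738654] [0.52676121 1.57861195 0.06533775] [ 508.79784806 -195.55961046   73.95477491] [ 1.56436244e-03 -5.61229823e-05 -9.99998775e-01]
[-6.60190629  1.19439226 20.98508034] [0.46243731 1.54297742 0.05155238] [ 508.77165176 -195.54591903   73.91558419] [ 1.45766698e-03 -3.90753781e-05 -9.99998937e-01]
[-6.35646295  2.50553151 21.63787653] [0.55382578 1.55421148 0.03023436] [ 508.78370102 -195.5816248    73.92944283] [ 1.51119614e-03 -9.70394129e-05 -9.99998853e-01]
```

```bash
python3 -m jog '[{"tx":-0.05,"ty":0,"tz":-0.02,"spin":0,"gripper":1},{"tx":-0.05,"ty":0,"tz":-0.02,"spin":0,"gripper":1},{"tx":-0.05,"ty":0,"tz":-0.02,"spin":0,"gripper":1},{"tx":-0.05,"ty":0,"tz":-0.02,"spin":0,"gripper":1},{"tx":-0.05,"ty":0,"tz":-0.02,"spin":0,"gripper":1}]'; python3 -c "
from h import *
for i in range(2):
  s=sensors.read_state();print(s['force'],s['moment'],s['eef_pos'],R.from_rotvec(s['tcp_rot']).as_matrix()[:,2]); cams.camera('side')"
```

```text
time: 12.4
eef_pos: [508.8, -195.5, 73.9]
tcp_rot: [3.112, 0.429, 0.004]
force: [-2.8, 2.0, 16.6]
grip_width: 55.9
[-2.82165396  1.96788499 16.61829247] [ 0.4213523   0.81694931 -0.02596072] [ 508.76979124 -195.54265576   73.9326514 ] [ 2.38220280e-03 -1.44116536e-04 -9.99997152e-01]
[-2.34557166  1.72086661 16.69174863] [ 0.45846662  0.77880854 -0.04177815] [ 508.76869733 -195.55858074   73.94346077] [ 2.40906305e-03 -2.00622306e-04 -9.99997078e-01]
```

The press reads about 17 N, or about 19 N allowing for the weight. That is clearly above the 9.5 N spring, and it is steady with TCP z at 73.9 (tile centre about 68). Handing in.

```bash
python3 -c "
from station import env
print(env.finish_job())"
```

```text
the job is handed in; nothing more can be done
None
```

I gripped the holed white tile across its width, lifted it off its batten and turned it to the jig's 15.7°. I threaded it over the post onto the collar, which it met at about 3 N. I then pressed it down and handed in the job still gripping it and pressing.

**Last checks:**
- **Height:** the tool centre point (TCP) was steady at 73.9 mm, which puts the tile centre at about 68 mm, the hard-down height.
- **Force:** it had risen from about 7 to 19 N with no further travel, so the rests were met. At the end it read about 17 N (about 19 N allowing for weight), against the 9.5 N spring.
- **Other objects:** in the last scene picture the plain tile, knobs and jar stood where they started.

**Less certain:**
- **Side force:** about 2–3 N remained at the end, with a tool tilt of about 0.0024 rad (roughly 0.2 mm across the rests).
- **Contact on both rests:** I inferred this from the height, the steep rise in force and the estimated balance of the load. No picture was sharp enough to show it directly.

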